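# Tilt the spirit level out of the walnut pull-out tray

### The job

The turntable needs levelling, but the yellow spirit level in the walnut pull-out tray is longer than the gap the tray can open: pull the tray out to its stop, then raise the level's front end over the tray front and draw it out on the slant past the edge of the case, without jamming it hard against the wood. Finish holding the level in the gripper, roughly horizontal, all of it at least 50 mm above the case's top and touching nothing else; do not put it down or let go. Leave the grey adapter lying in the tray, and do not disturb the record clamp, the blue pot or the ashtray.

Things in the scene. Friction and masses are not known exactly. Their poses are not given: they have to be found in the camera images.
- case: Fixed walnut case 300 deep, 290 wide, 100 high, open in front, standing on the white cabinet top slantwise, its open front looking to the robot's right. Origin at table height in the middle of its front lower edge; x axis points into the case (away from the open front), y across it, z up. Its top panel is 14 thick (86 to 100 mm above the table), side walls 14 thick.
- case_edge (a point): Middle of the lower front edge of the case's top panel, 86 mm above the table; axes as the case. The level must pass between this edge and the tray front.
- tray (a joint): How far the walnut tray is pulled out of the case, in m: 0 shut, 0.150 at its stop (it starts partly open). It slides along the case's -x, needs about 2 N, and stays where it is left. Its value is also the clear gap between the tray front's inner face and the case's front edge.
- tray_knob (a point): Centre of the head of the round chrome knob in the middle of the tray front: head 22 diameter, 14 long along the case's x axis, its centre 21 in front of the tray front's outer face and 46 above the table; the slim neck behind it is 10 diameter and 14 long to the wood. Axes as the case.
- tray_floor (a point): On the tray's inner floor, 20 mm above the table, in the middle of the inner face of the tray front; moves with the tray, axes as the case. The inside of the tray runs 265 back from here and 120 to either side; its walls, front included, stand 52 above the floor (72 above the table). The tray front is 12 thick. The case's top panel is 66 above the floor.
- level_center (a point): Centre of the yellow box-section spirit level with black end caps and green vials, lying on its side on the tray floor: 230 long (its x axis, nearly along the case's x axis, pointing into the case), 40 wide (y), 22 thick (z, up); about 0.15 to 0.3 kg. The centre is 11 above the tray floor. With the tray at its stop the front end lies 4 to 30 mm behind the tray front and the back end 84 to 110 mm behind the case's front edge.
- level_front (a point): Middle of the level's end face that is nearer the tray front (115 from its centre).
- level_back (a point): Middle of the level's other end face, inside the case (115 from its centre).
- adapter: Grey plastic record adapter, a disc 38 diameter, 10 high, lying in the tray's front part near the side wall on the case's -y side (away from the robot), about 70 mm or more beside the level's middle line. Origin at the centre of its underside.
- clamp: Chrome record clamp, round, 76 diameter, 50 high, standing on the cabinet top in front of the tray, at least 45 mm clear of the opened tray's front, off to the case's -y side of the knob. Origin at the centre of its underside.
- pot: Blue silicone stylus-cleaner pot with its lid clipped on, 47 diameter, 23 high, standing beside the tray on the case's -y side (away from the robot). Origin at the centre of its underside.
- ashtray: Glass ashtray, 108 diameter, 34 high, standing on the back part of the case's top. Origin at the centre of its underside.

How it is judged:
On the way, in this order (a step that is already met when the one before it is completed fails the run):
1. the tray is pulled out to its stop (value of joint tray above 0.142 m), for 0.1 s.
2. the level is in the fingers, its front end raised over the tray front while its back end is still under the case's top (z of level_front in the frame of case above 0.078 m and x of level_back in the frame of case above 0 m and z of level_back in the frame of case below 0.086 m and contact force between the fingers and level above 1 N), for 0.1 s.
At the end, for the whole second after the job is handed in: The level is held still in the gripper, both ends at least 150 mm above the table (50 mm over the case's top), its length within 20 degrees of horizontal, touching neither case, tray nor ashtray; the adapter lies in the tray, and clamp, pot and ashtray are within 20 mm of where they stood (contact force between the fingers and level above 1 N and height (world z) of each of level_front, level_back above 0.15 m and angle between level_center's own x axis and vertical between 1.22 and 1.92 rad and linear speed of level below 0.03 m/s and contact force between level and case below 0.1 N and contact force between level and ashtray below 0.1 N and z of adapter in the frame of tray_floor between -0.01 and 0.02 m and x of adapter in the frame of tray_floor between 0 and 0.265 m and distance of each of clamp, pot, ashtray from where it was at the start of the episode below 0.02 m and y of adapter in the frame of tray_floor between -0.12 and 0.12 m); the arm keeps its last pose, push and grip.
It fails at once if while its front end is raised off the tray floor, the level is jammed against case or tray with more than 30 N (z of level_front in the frame of case above 0.042 m and contact force between level and case above 30 N).
It fails at once if clamp, pot or ashtray is pushed more than 20 mm (distance of any of clamp, pot, ashtray from where it was at the start of the episode above 0.02 m).
It also fails if it takes over 48 s, if anything falls off the work surface, if the arm or the gripper's body presses on something with over 40 N, if the wrist force passes 120 N, or if a joint passes its speed limit or range.

### The arm

A 6-joint arm with a two-finger parallel gripper is mounted at the origin on the work surface. World frame = base frame: x ahead of the robot, y to its left, z up, the work surface at z = 0. Lengths are in m, angles in rad, forces in N, time in s.
With the tool pointing down it reaches from about 0.35 to 0.975 m from the base axis. Payload 4.9 kg.
Tool frame: the origin (TCP) lies at the very end of the fingers, on their centre line; the grasp point (between the pads) lies 19 mm behind it; x points along the fingers, y is the direction in which the jaws open and shut, and the axes are right-handed (so a half turn about x gives the same grasp; the last joint's range is limited). The gripper opens to 85 mm and grips with 20 to 120 N. Pads are 22 mm wide; open, the fingers measure 114 mm over their backs; the gripper's body (76 mm by 85 mm) begins 54 mm behind the grasp point. The pads swing forward as they close: fully open they stand 13 mm farther back than shut.
Start: joints at [1.177, 0.053, 1.613, -0, 1.476, -0.119], TCP at [0.17, 0.602, 0.231] pointing down, gripper open.
Joint ranges: [-3.01, 3.01], [-1.01, 2.22], [0.06, 2.58], [-1.02, 4.17], [0.09, 2.62], [-3.14, 3.14]. Speed limits (rad/s): [2.57, 2.57, 3.14, 3.14, 3.14, 3.14].

### API

Orientations are given as a unit quaternion [w, x, y, z].
In Python, from plant import manip gives the robot as it stands.
- The arm moves only by the tool play_rows, never from a script. Its argument "plan" is a list of rows, each a list of 5 numbers: the shift along the tool's x, y, z in mm, then the turn about the tool's x in rad, then the closure, from -1 (fully open) to 1 (shut). A call has 1 to 8 rows; each row is the pose to reach, as a shift and turn from the pose commanded when the call began, along the tool's axes at that moment; what a row does not reach only later rows make up. A row lasts 1/8 s, in which the tool goes at most 62.5 mm and 10.7 degrees, less where a joint would pass 70% of its speed; a pose out of reach is approached as far as the arm can. A call with a gripper value outside its range is refused whole. The fingers move at their own pace and stop on an object; the grip force is fixed at half the most. Time passes only in rows, so rows that repeat a pose let the fingers close. It gives the time, the measured TCP pose, the force and the opening at its end, in the units of the state.
- manip.state(): the state, without advancing time (a new reading comes with each control period).
- manip.grab_frame(name): name is "scene" or "top" or "wrist"; returns a dict with "img" (480x640x3 uint8, red, green, blue), "range_z" (480x640 float32, m along the optical axis (not along the pixel's ray), 0 where there is no reading), "fx", "fy", "cx", "cy" (pixels), "origin" and "rotation" of the camera in the world. Camera axes: x right, y up, looking along -z (the intrinsics and any distortion apply to the point x, -y, -z); pixel columns grow to the right and rows downward; lengths in m; the calibration is good to about 2 mm. A picture is of the moment at which its call begins.
- manip.job_done(): hands the job in, once; it reports no verdict.
The state is a dict: "time": time; "joint_pos": joint angles; "joint_vel": joint speeds; "joint_efforts": joint torques, N m; "tool_pos": TCP position; "tool_rot": TCP orientation; "contact_force": force on the tool from outside, world axes, zero at the start; "ft_torque": the same for the moment, N m; "gripper_width": opening from 0.0 (shut) to 1.0 (fully open).
Only numpy, scipy, OpenCV 4.12 (cv2) and the standard library are available. Lean on these libraries where they do the work, as an engineer would, in place of code of your own. Each camera call takes 0.05 s, during which the arm holds its last target. There are 200 camera calls.

## Working session

There is one attempt and no reset: what is moved stays moved. The work goes in short steps, Python scripts to look and compute and a tool call to move; the robot and the scene stay as the last step left them, time stands still between calls to the robot, and variables do not carry over. Pictures are saved under pics/ and viewed, about 8 in all and at most 12, crops included, and the job is handed in when it is done.

Besides the shell and the picture viewer there is one more tool, called after "Emit:" by a JSON object that holds its "op" and its "data". play_rows: Moves the arm, as the interface text tells. Its arguments: {"type":"object","properties":{"plan":{"type":"array"}},"required":["plan"]}

```bash
mkdir -p pics; ls
cat > h.py <<'E'
import numpy as np, cv2
from plant import manip
def grab(n,fn=None):
    f=manip.grab_frame(n)
    if fn: cv2.imwrite('pics/'+fn,f['img'][:,:,::-1]); np.savez('pics/'+fn+'.npz',**{k:np.array(v) for k,v in f.items()})
    return f
def load(fn): return dict(np.load('pics/'+fn+'.npz'))
def pts(f):
    z=f['range_z'];v,u=np.mgrid[:480,:640]
    c=np.stack([(u-f['cx'])/f['fx']*z,-(v-f['cy'])/f['fy']*z,-z],-1)
    return c@np.array(f['rotation']).reshape(3,3).T+f['origin']
E
python3 - <<'E'
from h import *
s=manip.state(); print(s)
f=grab('top','top0.png'); g=grab('scene','scene0.png'); print(f['origin'],f['rotation'],f['fx'],f.keys())
E
```

```text
pics
{'time': 0.0, 'joint_pos': array([ 1.17702591e+00,  5.33494659e-02,  1.61431430e+00, -1.23947078e-05,
        1.47601696e+00, -1.19019199e-01]), 'joint_vel': array([ 1.76593743e-03, -1.24376194e-03,  1.27971820e-03,  8.60993592e-05,
        8.24586276e-04, -1.23226869e-03]), 'joint_efforts': array([-5.88244693e-04, -3.93664885e+01, -3.70183897e+01, -3.76326102e-05,
        6.84011189e-03,  6.00540076e-06]), 'tool_pos': array([0.16933559, 0.60096157, 0.23005549]), 'tool_rot': array([ 0.70026167,  0.09611829,  0.70062766, -0.09754873]), 'contact_force': array([-0.46905006,  0.81975845, -0.53014632]), 'ft_torque': array([0.01096578, 0.01511209, 0.00653248]), 'gripper_width': 0.9985317632490288}
[0.52859351 0.06222395 0.97537198] [ 0.7063942   0.03221251 -0.04167646 -0.70585598] 571.5763525628987 dict_keys(['img', 'range_z', 'fx', 'fy', 'cx', 'cy', 'origin', 'rotation'])
```

```bash
sed -i "s/np.array(f\['rotation'\]).reshape(3,3).T/R.from_quat(np.roll(f['rotation'],-1)).as_matrix().T/; 1a from scipy.spatial.transform import Rotation as R" h.py; head -4 h.py
```

```text
import numpy as np, cv2
from scipy.spatial.transform import Rotation as R
from plant import manip
def grab(n,fn=None):
```

View pics/top0.png

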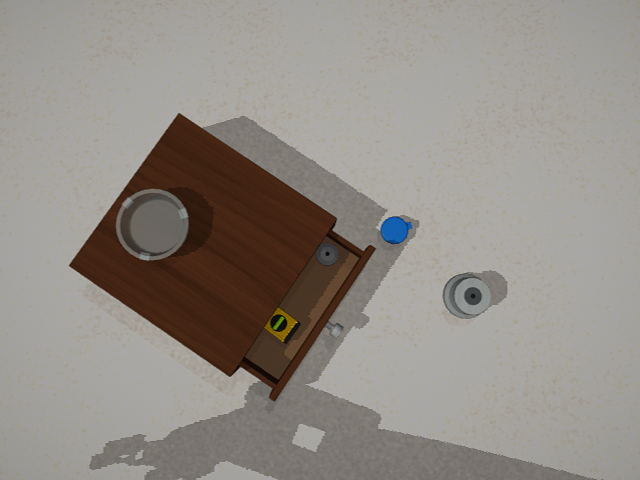

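View pics/scene0.png

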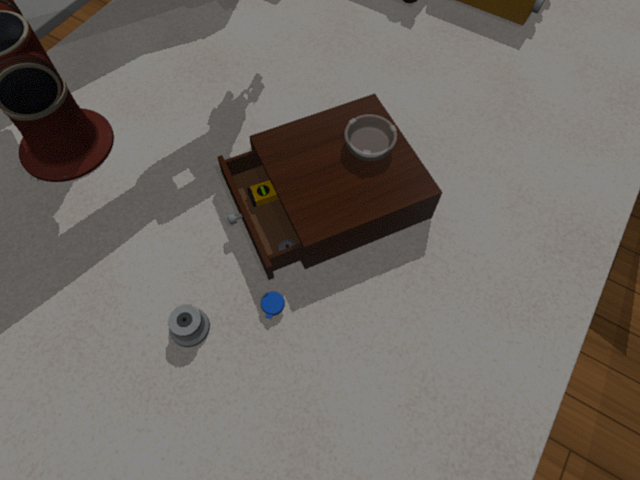

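The top view shows the case top with its front edge from (335,219) to (234,376). The knob is at (336,328), the level's visible front at about (283,325), the adapter at (327,254), the pot at (394,230) and the clamp at (470,296). The scene view agrees.

```bash
cat >> h.py <<'E'
def onplane(f,u,v,z):
    d=R.from_quat(np.roll(f['rotation'],-1)).apply([(u-f['cx'])/f['fx'],-(v-f['cy'])/f['fy'],-1])
    return f['origin']+d*(z-f['origin'][2])/d[2]
E
python3 - <<'E'
from h import *
np.set_printoptions(precision=4,suppress=True)
f=load('top0.png.npz') if 0 else dict(np.load('pics/top0.png.npz'))
P=pts(f)
C=[onplane(f,*p,0.1) for p in [(180,114),(335.5,219),(234,376),(70,265)]]
print(np.array(C)); 
for a,b in [(0,1),(1,2),(2,3),(3,0)]: d=C[b]-C[a]; print(np.linalg.norm(d),np.degrees(np.arctan2(d[1],d[0])))
# case top points by depth -> min area rect
img=f['img'].astype(int)
m=(abs(P[...,2]-0.1)<0.008)&(f['range_z']>0)&(img[...,0]>img[...,2]+15)
n,l,st,ce=cv2.connectedComponentsWithStats(m.astype(np.uint8));k=1+np.argmax(st[1:,4])
print(cv2.minAreaRect((P[l==k][:,:2]).astype(np.float32)), P[l==k][:,2].mean())
for n,u,v in [('knob',337,328),('lev',280,323),('adapter',327,254),('pot',394,230),('clamp',473,296),('ash',153,224),('front',325,320),('fr_a',371,248),('fr_b',274,396)]:print(n,P[v,u])
# yellow
hsv=cv2.cvtColor(f['img'],cv2.COLOR_RGB2HSV)
y=(hsv[...,0]>18)&(hsv[...,0]<35)&(hsv[...,1]>150)&(hsv[...,2]>60); v,u=np.where(y); print(len(u),u.min(),u.max(),v.min(),v.max())
im=cv2.resize(f['img'][210:410,230:390],None,fx=4.0,fy=3.0*4/3,interpolation=cv2.INTER_CUBIC)[:800]
cv2.imwrite('pics/c1.png',cv2.resize(f['img'][230:380,220:400],None,fx=4,fy=4,interpolation=cv2.INTER_CUBIC)[:,:,::-1])
E
```

```text
[[0.8086 0.2685 0.1   ]
 [0.6429 0.0249 0.1   ]
 [0.4056 0.1777 0.1   ]
 [0.5716 0.4294 0.1   ]]
0.29464866535536227 -124.21541457363328
0.2822949344033839 147.22694511082426
0.30158135236854783 56.59660918981968
0.2864795774824179 -34.17475040990699
((0.6081677675247192, 0.22853034734725952), (0.3008774518966675, 0.29064735770225525), 56.09994125366211) 0.10012003580522745
knob [0.474  0.0212 0.0574]
lev [0.4813 0.1123 0.0457]
adapter [0.5936 0.0361 0.0296]
pot [ 0.6343 -0.0763  0.0254]
clamp [ 0.5245 -0.1982  0.0534]
ash [0.6336 0.303  0.1089]
front [0.4873 0.0406 0.0727]
fr_a [ 0.6002 -0.0324  0.0732]
fr_b [0.3715 0.1193 0.0732]
404 264 297 307 341
```

View pics/c1.png

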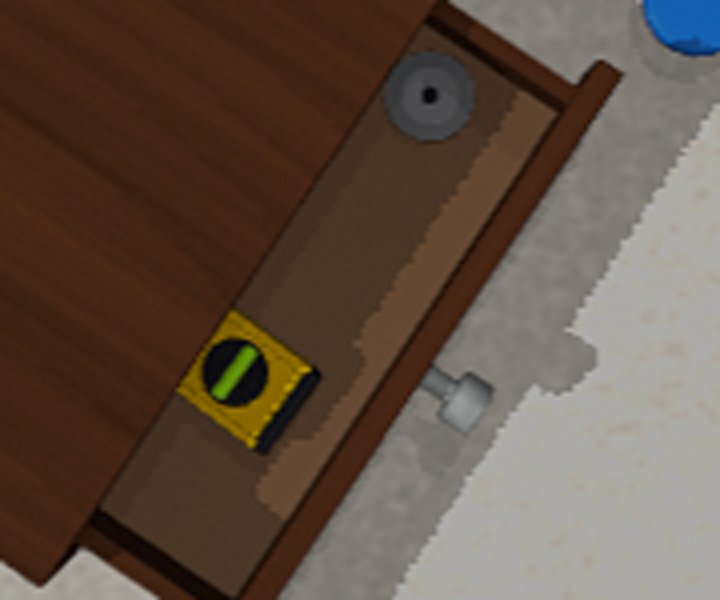

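The crop shows the level's black front cap from (318,370) to (263,452). In the full picture that is (299.5,322.5) to (285.8,343). The knob head is at about (466,400) in the crop, and the adapter is far enough to the side.

```bash
cat >> h.py <<'E'
np.set_printoptions(precision=4,suppress=True)
YAW=np.radians(56.1); X=np.array([np.cos(YAW),np.sin(YAW),0]); Y=np.array([-X[1],X[0],0]); O=np.array([.6082,.2285,0])-.15*X
C=np.array([X,Y,[0,0,1]])
def toc(p): return C@(np.asarray(p)-O)
def fromc(p): return O+C.T@np.asarray(p)
def tool(): s=manip.state(); return s['tool_pos'],R.from_quat(np.roll(s['tool_rot'],-1)).as_matrix(),s
def info():
    p,M,s=tool(); print('t',s['time'],'tcp case',toc(p)*1e3,'Mcase cols(x,y,z)\n',C@M,'\nF case',C@s['contact_force'],'w',s['gripper_width'],'yaw err',np.degrees(np.arctan2((C@M)[0,1],(C@M)[1,1])))
def goto(pc):
    p,M,s=tool(); print('shift tool mm',1e3*M.T@(fromc(pc)-p))
E
python3 - <<'E'
from h import *
f=dict(np.load('pics/top0.png.npz'));P=pts(f)
for n,u,v,z in [('capA',299.5,322.5,.042),('capB',285.8,343,.042),('sideA',278,307.5,.042),('sideB',264.5,327.5,.042),('head front',343,330,.046),('head',336.5,330,.055),('head l',332,339,.046),('head r',343.5,326,.046),('frontA',376,248,.072),('adapter',327,254,.03)]:
  print(n,toc(onplane(f,u,v,z))*1e3)
m=abs(P[...,2]-.0725)<.002; q=(P[m]-O)@C.T; q=q[(abs(q[:,1])<.12)&(q[:,0]<-.03)&(q[:,0]>-.13)]; print('front rail x',np.percentile(q[:,0],[2,50,98]),len(q))
info()
E
```

```text
capA [-42.8401  22.5991  42.    ]
capB [-42.841   61.8851  42.    ]
sideA [-0.4876 22.0956 42.    ]
sideB [-0.4748 60.634  42.    ]
head front [-107.5251   -6.6872   46.    ]
head [-98.2004  -1.1133  55.    ]
head l [-100.7646   15.0273   46.    ]
head r [-104.6707  -12.4275   46.    ]
frontA [ -77.6942 -143.4838   72.    ]
adapter [-17.8275 -95.1476  30.    ]
front rail x [-0.0768 -0.0712 -0.0653] 908
t 0.1 tcp case [214.4443 572.0132 230.1929] Mcase cols(x,y,z)
 [[-0.0018  0.9502  0.3116]
 [-0.0003  0.3116 -0.9502]
 [-1.     -0.0018 -0.0002]] 
F case [-0.3787  0.071   0.2218] w 1.0019162938295818 yaw err 71.84364371212885
```

Emit:
{"op": "play_rows", "data": {"plan": [[0,-40,38,0.18,-1],[0,-80,76,0.36,-1],[0,-120,114,0.54,-1],[0,-160,152,0.72,-1],[0,-200,190,0.9,-1],[0,-240,228,1.08,-1],[0,-280,266,1.26,-1],[0,-320,304,1.44,-1]]}}

```text
time: 1.1
tool_pos: [0.3756, 0.2094, 0.2309]
tool_rot: [0.461, 0.536, 0.461, -0.536]
contact_force: [0.8, -0.1, 0.3]
gripper_width: 1.002
```

Run:
```python
from h import *
info(); goto([-.098,0,.15])
```

```text
t 1.1 tcp case [  4.3904 182.3785 230.9454] Mcase cols(x,y,z)
 [[ 0.      0.4278 -0.9039]
 [-0.     -0.9039 -0.4278]
 [-1.      0.     -0.    ]] 
F case [ 0.3479 -0.7102  0.2954] w 1.0019138805802934 yaw err 154.67449570468867
shift tool mm [ 80.9427 121.0501 170.5667]
```

Emit:
{"op": "play_rows", "data": {"plan": [[0,30,43,0.15,-1],[0,60,85,0.3,-1],[0,90,128,0.442,-1],[40,121,170.5,0.442,-1],[81,121,170.5,0.442,-1],[81,121,170.5,0.442,-1]]}}

```text
time: 1.85
tool_pos: [0.4675, 0.0247, 0.1459]
tool_rot: [-0.332, -0.621, -0.336, 0.626]
contact_force: [-0.7, 0.4, 0.8]
gripper_width: 1.002
```

Run:
```python
from h import *
info(); goto([-.098,0,.027])
grab('wrist','w1.png')
```

```text
t 1.85 tcp case [-97.62     3.1079 145.9475] Mcase cols(x,y,z)
 [[-0.0043  0.0043 -1.    ]
 [ 0.0084 -1.     -0.0043]
 [-1.     -0.0084  0.0043]] 
F case [-0.0702  0.8211  0.82  ] w 1.0017910993776915 yaw err 179.75503272648223
shift tool mm [118.9178   4.1056  -0.1147]
```

View pics/w1.png

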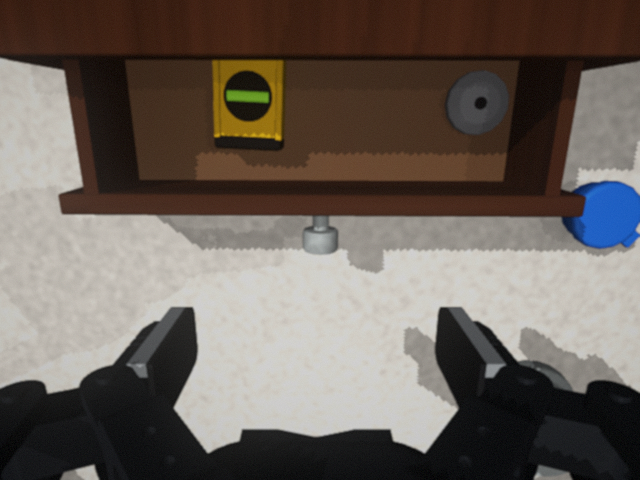

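The wrist view shows the knob head at (320,240), centred between the fingers. The level runs straight, with its front cap near (248,143), and the adapter is at (478,102). I'll go down and grip.

Emit:
{"op": "play_rows", "data": {"plan": [[40,0,0,0,-1],[80,0,0,0,-1],[105,0,0,0,-1],[119,0,0,0,-1],[119,0,0,0,-1],[119,0,0,0,1],[119,0,0,0,1],[119,0,0,0,1]]}}

```text
time: 2.9
tool_pos: [0.4712, 0.0249, 0.0321]
tool_rot: [0.335, 0.624, 0.334, -0.623]
contact_force: [0.4, -0.1, 0.1]
gripper_width: 0.377
```

Run:
```python
from h import *
info(); goto([-.182,0,.027])
```

```text
t 2.9 tcp case [-95.4148   0.1161  32.1222] Mcase cols(x,y,z)
 [[ 0.0007  0.0056 -1.    ]
 [-0.0013 -1.     -0.0056]
 [-1.      0.0013 -0.0007]] 
F case [ 0.1537 -0.4352  0.0901] w 0.37653196045843074 yaw err 179.68117291910477
shift tool mm [ 5.0599 -0.3724 86.5882]
```

Emit:
{"op": "play_rows", "data": {"plan": [[0,0,0,0,1],[0,0,0,0,1],[0,0,0,0,1],[0,0,15,0,1],[0,0,30,0,1],[0,0,45,0,1],[0,0,60,0,1],[0,0,70,0,1]]}}

```text
time: 3.9
tool_pos: [0.4312, -0.0327, 0.0321]
tool_rot: [-0.333, -0.623, -0.335, 0.623]
contact_force: [-4.3, 5.7, 8.6]
gripper_width: 0.226
```

Emit:
{"op": "play_rows", "data": {"plan": [[0,0,5,0,1],[0,0,9,0,1],[0,0,12,0,1],[0,0,15,0,1],[0,0,17,0,1],[0,0,17,0,1]]}}

```text
time: 4.65
tool_pos: [0.4228, -0.0453, 0.0321]
tool_rot: [0.332, 0.624, 0.336, -0.622]
contact_force: [-0.7, 10.8, 5.7]
gripper_width: 0.234
```

Run:
```python
from h import *
info()
f=grab('top','t2.png');P=pts(f)
m=abs(P[...,2]-.0725)<.002; q=(P[m]-O)@C.T; q=q[(abs(q[:,1])<.12)&(q[:,0]<-.05)&(q[:,0]>-.2)];print('front rail x',np.percentile(q[:,0],[2,50,98]),len(q))
```

```text
t 4.65 tcp case [-180.6685    1.1979   32.1397] Mcase cols(x,y,z)
 [[ 0.0052  0.0042 -1.    ]
 [ 0.0032 -1.     -0.0042]
 [-1.     -0.0032 -0.0052]] 
F case [8.576  6.5704 5.6845] w 0.23403402312196783 yaw err 179.75809415674644
front rail x [-0.1618 -0.1556 -0.1327] 655
```

View pics/t2.png

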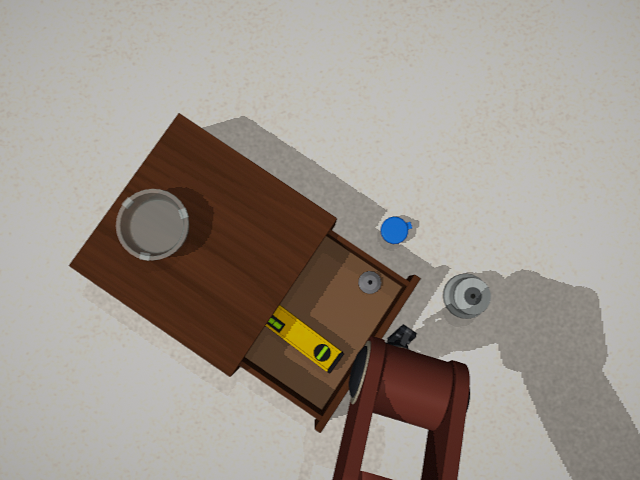

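The tray front's outer face is now at x = -162, so the tray is at its stop. The level's front cap runs from about (343,352) to (331,373), and the clamp is clear. Next I'll release and rise.

Emit:
{"op": "play_rows", "data": {"plan": [[0,0,0,0,-1],[0,0,0,0,-1],[0,0,0,0,-1],[0,0,0,0,-1],[-50,0,0,0,-1],[-100,0,0,0,-1],[-100,0,0,0,-1]]}}

```text
time: 5.58
tool_pos: [0.4258, -0.0486, 0.1365]
tool_rot: [0.337, 0.626, 0.332, -0.621]
contact_force: [0.6, 0.0, -0.2]
gripper_width: 1.003
```

Run:
```python
from h import *
info(); goto([-.09,.042,.13])
f=dict(np.load('pics/t2.png.npz'))
for n,u,v,z in [('capA',343,352,.042),('capB',331,373,.042),('sA',282,306,.042),('sB',267,328,.042)]: print(n,toc(onplane(f,u,v,z))*1e3)
```

```text
t 5.575 tcp case [-181.7226   -3.1172  136.4709] Mcase cols(x,y,z)
 [[ 0.0029  0.0056 -1.    ]
 [-0.0097 -0.9999 -0.0056]
 [-0.9999  0.0097 -0.0029]] 
F case [ 0.3357 -0.4533 -0.1706] w 1.002940034381517 yaw err 179.67964449274527
shift tool mm [  6.302  -44.6643 -91.9557]
capA [-127.2161   22.493    42.    ]
capB [-129.5805   60.7486   42.    ]
sA [-4.5007 16.4983 42.    ]
sB [-4.2688 59.048  42.    ]
```

Emit:
{"op": "play_rows", "data": {"plan": [[2,-15,-32,0,-1],[4,-30,-64,0,-1],[6,-45,-97,0,-1],[6,-45,-97,0,-1],[6,-45,-97,0,-1]]}}

```text
time: 6.2
tool_pos: [0.4382, 0.0578, 0.1245]
tool_rot: [-0.334, -0.623, -0.334, 0.624]
contact_force: [0.0, 0.1, -0.1]
gripper_width: 1.005
```

Run:
```python
from h import *
info(); goto([-.085,.0415,.024])
grab('wrist','w2.png')
```

```text
t 6.2 tcp case [-86.5316  45.9292 124.4917] Mcase cols(x,y,z)
 [[-0.0012  0.0059 -1.    ]
 [ 0.001  -1.     -0.0059]
 [-1.     -0.001   0.0012]] 
F case [ 0.0902  0.0264 -0.1418] w 1.004607730643554 yaw err 179.66395851650535
shift tool mm [100.4854   4.5374  -1.6261]
```

View pics/w2.png

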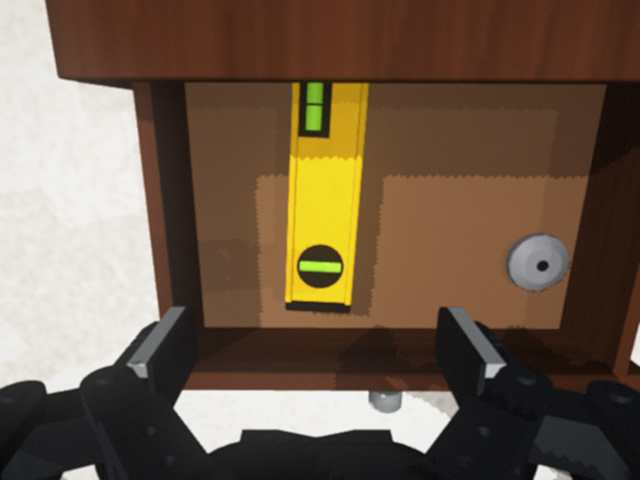

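The wrist view shows the level with its front cap centred at (319,306). It is yawed about 2°, its back end toward -y, and the fingers are clear of everything. I'll go down over it with a small turn.

Emit:
{"op": "play_rows", "data": {"plan": [[30,3,0,0.02,-1],[60,5.5,0,0.04,-1],[85,5.5,0,0.04,-1],[98,5.5,0,0.04,-1],[103,5.5,0,0.04,-1],[103,5.5,0,0.04,-1]]}}

```text
time: 7.0
tool_pos: [0.4437, 0.0549, 0.0228]
tool_rot: [0.322, 0.63, 0.321, -0.63]
contact_force: [0.1, 1.2, 0.1]
gripper_width: 1.0
```

Run:
```python
from h import *
info()
```

```text
t 7.0 tcp case [-85.8881  39.7106  22.7707] Mcase cols(x,y,z)
 [[ 0.0003 -0.0347 -0.9994]
 [-0.0006 -0.9994  0.0347]
 [-1.      0.0006 -0.0004]] 
F case [1.0372 0.621  0.0711] w 1.0002447013038938 yaw err -178.0092989423945
```

Emit:
{"op": "play_rows", "data": {"plan": [[0,0,0,0,1],[0,0,0,0,1],[0,0,0,0,1],[0,0,0,0,1],[0,0,0,0,1],[0,0,0,0,1]]}}

```text
time: 7.75
tool_pos: [0.444, 0.0552, 0.0232]
tool_rot: [0.322, 0.63, 0.322, -0.629]
contact_force: [-1.6, 0.3, 5.9]
gripper_width: 0.453
```

Run:
```python
from h import *
info();grab('wrist','w3.png')
```

```text
t 7.75 tcp case [-85.4407  39.6307  23.1805] Mcase cols(x,y,z)
 [[ 0.0008 -0.0342 -0.9994]
 [-0.0011 -0.9994  0.0342]
 [-1.      0.001  -0.0009]] 
F case [-0.6663  1.5314  5.8874] w 0.4532316347713123 yaw err -178.04049221312042
```

View pics/w3.png

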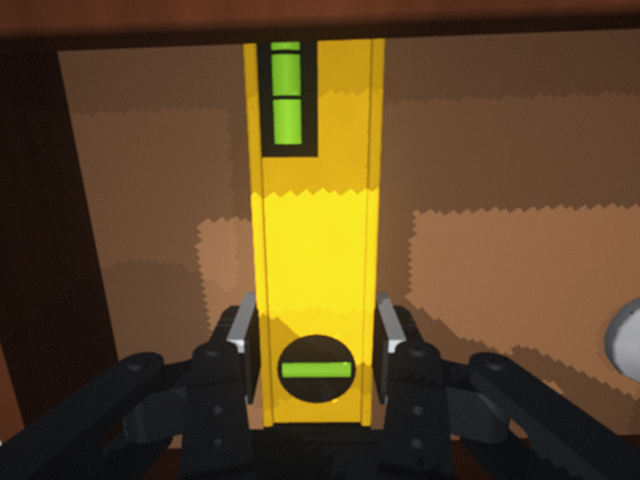

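The level is gripped squarely between the pads, with an opening of about 38 mm. I'll lift gently until it touches the case edge.

Emit:
{"op": "play_rows", "data": {"plan": [[-8,0,0,0,1],[-16,0,0,0,1],[-24,0,0,0,1],[-32,0,0,0,1],[-36,0,0,0,1],[-36,0,0,0,1]]}}

```text
time: 8.55
tool_pos: [0.4436, 0.0551, 0.0588]
tool_rot: [0.322, 0.63, 0.322, -0.629]
contact_force: [0.2, -0.2, -2.2]
gripper_width: 0.45
```

```bash
cat >> h.py <<'E'
def slope(f):
    P=(pts(f)-O)@C.T; h=cv2.cvtColor(f['img'],cv2.COLOR_RGB2HSV)
    m=(h[...,0]>18)&(h[...,0]<38)&(h[...,1]>150)&(h[...,2]>60)&(f['range_z']>0)&(P[...,2]>.015)&(P[...,2]<.4); q=P[m]
    c=np.polyfit(q[:,0],q[:,2],1); r=abs(q[:,2]-np.polyval(c,q[:,0]))<.004; q=q[r]; c=np.polyfit(q[:,0],q[:,2],1)
    print('slope deg(front up +)',-np.degrees(np.arctan(c[0])),'x range',q[:,0].min(),q[:,0].max(),'y',np.median(q[:,1]),'top z at x=0,-.085,-.15',np.polyval(c,[0,-.085,-.15]),len(q))
E
python3 - <<'E'
from h import *
info();slope(grab('wrist'))
E
```

```text
t 8.55 tcp case [-85.748   39.9543  58.7563] Mcase cols(x,y,z)
 [[ 0.0005 -0.0343 -0.9994]
 [-0.0008 -0.9994  0.0343]
 [-1.      0.0008 -0.0005]] 
F case [-0.0868 -0.2995 -2.1981] w 0.44995216647468617 yaw err -178.03270677628632
slope deg(front up +) 0.27197046928384133 x range -0.12436167596312749 0.0001491445860555337 y 0.036871616399329114 top z at x=0,-.085,-.15 [0.0782 0.0786 0.0789] 35870
```

Emit:
{"op": "play_rows", "data": {"plan": [[-3,0,0,0,1],[-6,0,0,0,1],[-8,0,0,0,1],[-9,0,0,0,1],[-10,0,0,0,1]]}}

```text
time: 9.22
tool_pos: [0.4432, 0.0551, 0.0682]
tool_rot: [-0.322, -0.63, -0.322, 0.63]
contact_force: [0.4, 0.2, -4.8]
gripper_width: 0.451
```

Run:
```python
from h import *
info();slope(grab('wrist'))
```

```text
t 9.225 tcp case [-85.95    40.2526  68.2255] Mcase cols(x,y,z)
 [[-0.0001 -0.0344 -0.9994]
 [ 0.     -0.9994  0.0344]
 [-1.     -0.      0.0001]] 
F case [ 0.4168 -0.1894 -4.8121] w 0.4507784105860195 yaw err -178.02952485222747
slope deg(front up +) 0.567013864093961 x range -0.12429539412211614 -0.0008854425235258882 y 0.037289903391059004 top z at x=0,-.085,-.15 [0.0872 0.088  0.0887] 35790
```

Emit:
{"op": "play_rows", "data": {"plan": [[-1,0,0,0,1],[-2,0,0,0,1],[-3,0,0,0,1],[-3,0,0,0,1]]}}

```text
time: 9.78
tool_pos: [0.4427, 0.0551, 0.0708]
tool_rot: [-0.322, -0.629, -0.322, 0.63]
contact_force: [1.9, 0.7, -7.4]
gripper_width: 0.456
```

Run:
```python
from h import *
info();slope(grab('wrist'))
```

```text
t 9.775 tcp case [-86.2444  40.6607  70.8406] Mcase cols(x,y,z)
 [[-0.0009 -0.0341 -0.9994]
 [ 0.001  -0.9994  0.0341]
 [-1.     -0.001   0.0009]] 
F case [ 1.6175 -1.1944 -7.4285] w 0.4562150669149789 yaw err -178.04329044639232
slope deg(front up +) 2.2249588295116 x range -0.12460100440580146 -0.0007798480925916894 y 0.03761452073516159 top z at x=0,-.085,-.15 [0.0872 0.0905 0.093 ] 35717
```

Emit:
{"op": "play_rows", "data": {"plan": [[-1,0,0,0,1],[-2,0,0,0,1],[-3,0,0,0,1],[-4,0,0,0,1],[-5,0,0,0,1],[-6,0,0,0,1]]}}

```text
time: 10.58
tool_pos: [0.4433, 0.0551, 0.0774]
tool_rot: [0.322, 0.63, 0.322, -0.63]
contact_force: [-1.0, 0.7, -6.4]
gripper_width: 0.453
```

Run:
```python
from h import *
info();slope(grab('wrist'))
```

```text
t 10.575 tcp case [-85.8533  40.1773  77.4197] Mcase cols(x,y,z)
 [[ 0.0002 -0.0344 -0.9994]
 [-0.0001 -0.9994  0.0344]
 [-1.      0.0001 -0.0002]] 
F case [ 0.0036  1.2005 -6.4289] w 0.4528370166633976 yaw err -178.02934793101718
slope deg(front up +) 6.4362742439551806 x range -0.1232411438057333 -0.0009182363272920045 y 0.03729784054194121 top z at x=0,-.085,-.15 [0.0871 0.0967 0.1041] 34916
```

Emit:
{"op": "play_rows", "data": {"plan": [[-1,0,0,0,1],[-2,0,0,0,1],[-3,0,0,0,1],[-4,0,0,0,1],[-5,0,0,0,1],[-5,0,0,0,1]]}}

```text
time: 11.38
tool_pos: [0.4435, 0.0551, 0.0825]
tool_rot: [0.322, 0.63, 0.322, -0.63]
contact_force: [0.6, 1.0, -6.4]
gripper_width: 0.451
```

Run:
```python
from h import *
info();slope(grab('wrist'))
```

```text
t 11.375 tcp case [-85.8074  40.0279  82.5494] Mcase cols(x,y,z)
 [[ 0.0002 -0.0343 -0.9994]
 [-0.0005 -0.9994  0.0343]
 [-1.      0.0005 -0.0003]] 
F case [ 1.1451  0.0639 -6.3814] w 0.45094682383929124 yaw err -178.03284502991613
slope deg(front up +) 9.647409096039484 x range -0.12300636146346557 -0.0009135333478658804 y 0.03722570736456793 top z at x=0,-.085,-.15 [0.0871 0.1015 0.1126] 34253
```

Step 2's geometry is met: the slant is 9.6°, the front centre is at about z = 97 mm and the back at about 59 mm, still inside the case. Next I'll draw it out along the slant.

Emit:
{"op": "play_rows", "data": {"plan": [[0,0,8,0,1],[0,0,16,0,1],[0,0,24,0,1],[0,0,32,0,1],[-2,0,42,0,1],[-4,0,52,0,1],[-6,0,62,0,1],[-6,0,62,0,1]]}}

```text
time: 12.42
tool_pos: [0.4068, 0.0043, 0.0885]
tool_rot: [0.322, 0.63, 0.321, -0.63]
contact_force: [0.5, -0.1, -2.6]
gripper_width: 0.452
```

Run:
```python
from h import *
info();slope(grab('wrist'))
```

```text
t 12.425 tcp case [-148.4001   42.1659   88.5378] Mcase cols(x,y,z)
 [[ 0.0003 -0.0355 -0.9994]
 [-0.0006 -0.9994  0.0355]
 [-1.      0.0006 -0.0003]] 
F case [ 0.2216 -0.4804 -2.5563] w 0.452014824081439 yaw err -177.9652512662047
slope deg(front up +) 9.096238054251314 x range -0.18577564873195562 -0.04090040170459851 y 0.03816154360400312 top z at x=0,-.085,-.15 [0.0839 0.0975 0.1079] 40877
```

Emit:
{"op": "play_rows", "data": {"plan": [[-2,0,10,0,1],[-4,0,20,0,1],[-5,0,30,0,1],[-7,0,40,0,1],[-8,0,50,0,1],[-10,0,60,0,1],[-11,0,66,0,1],[-11,0,66,0,1]]}}

```text
time: 13.48
tool_pos: [0.3682, -0.0489, 0.0994]
tool_rot: [0.322, 0.63, 0.321, -0.63]
contact_force: [0.1, -0.0, -2.8]
gripper_width: 0.455
```

Run:
```python
from h import *
info();slope(grab('wrist')); grab('top','t4.png')
```

```text
t 13.475 tcp case [-214.1327   44.4561   99.443 ] Mcase cols(x,y,z)
 [[ 0.0003 -0.0352 -0.9994]
 [-0.0005 -0.9994  0.0352]
 [-1.      0.0004 -0.0003]] 
F case [ 0.0147 -0.0839 -2.7619] w 0.4548508005794229 yaw err -177.98016148166226
slope deg(front up +) 9.140867508897028 x range -0.2517058568480788 -0.10669683399187865 y 0.03992480544986494 top z at x=0,-.085,-.15 [0.0841 0.0978 0.1083] 39452
```

View pics/t4.png

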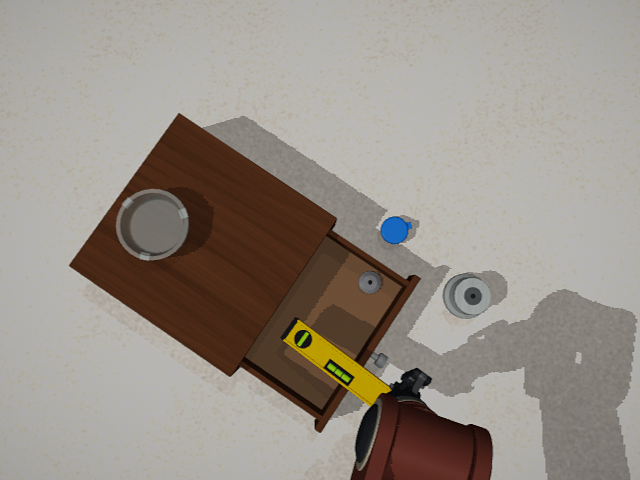

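The level's back end, near (294,330), is clear of the case edge, and the adapter, pot, clamp and ashtray haven't moved. I'll lift straight up.

Emit:
{"op": "play_rows", "data": {"plan": [[-10,0,0,0,1],[-25,0,0,0,1],[-45,0,0,0,1],[-65,0,0,0,1],[-85,0,0,0,1],[-105,0,0,0,1],[-120,0,0,0,1],[-130,0,0,0,1]]}}

```text
time: 14.58
tool_pos: [0.3686, -0.0486, 0.2308]
tool_rot: [0.322, 0.63, 0.321, -0.629]
contact_force: [-0.6, 0.1, -3.4]
gripper_width: 0.455
```

Emit:
{"op": "play_rows", "data": {"plan": [[0,0,0,0,1],[0,0,0,0,1],[0,0,0,0,1],[0,0,0,0,1],[0,0,0,0,1],[0,0,0,0,1],[0,0,0,0,1],[0,0,0,0,1]]}}

```text
time: 15.58
tool_pos: [0.3683, -0.0486, 0.2293]
tool_rot: [0.322, 0.63, 0.322, -0.63]
contact_force: [-0.3, -0.5, -2.9]
gripper_width: 0.45
```

Run:
```python
from h import *
info();slope(grab('wrist'));f=grab('top'); P=pts(f)
f0=dict(np.load('pics/top0.png.npz'));P0=pts(f0)
for u,v in [(394,230),(466,290),(153,224)]: print(P[v,u]-P0[v,u], abs(f['img'][v-20:v+20,u-20:u+20].astype(int)-f0['img'][v-20:v+20,u-20:u+20]).mean())
print('adapter',toc(P[286,368]))
g=grab('scene','s5.png')
```

```text
t 15.575 tcp case [-213.8143   44.5866  229.3384] Mcase cols(x,y,z)
 [[ 0.     -0.0343 -0.9994]
 [-0.0001 -0.9994  0.0343]
 [-1.      0.0001 -0.    ]] 
F case [-0.5531 -0.0258 -2.9061] w 0.4498993578187353 yaw err -178.0343460046767
slope deg(front up +) 9.222924256942273 x range -0.2512659912943836 -0.10649334690056328 y 0.03992795048580703 top z at x=0,-.085,-.15 [0.2138 0.2276 0.2381] 38529
[ 0.0002 -0.0003 -0.0022] 9.603958333333333
[ 0.     -0.0005 -0.002 ] 9.053333333333333
[ 0.      0.0001 -0.0004] 6.7625
adapter [-0.1034 -0.0891  0.0292]
```

View pics/s5.png

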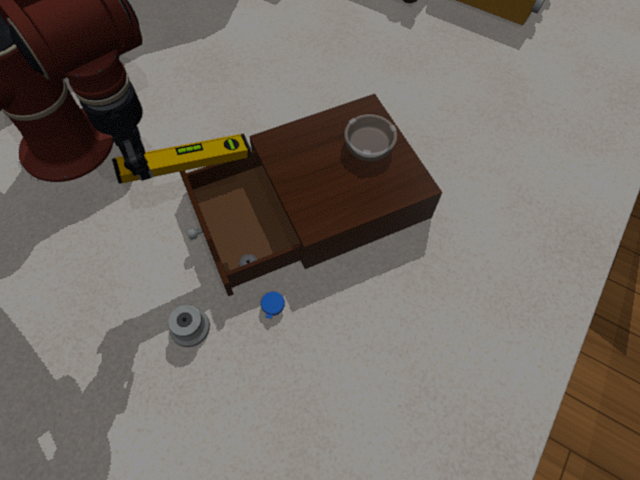

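The scene view shows the level held above and clear of everything, from (117,170) to (246,147). The adapter is in the tray at (248,261), and the other objects stand where they were. I'm handing the job in.

```bash
python3 -c "
from plant import manip
print(manip.job_done())"
```

```text
the job is handed in; nothing more can be done
None
```

The level is out of the tray and held in the gripper above the case. I handed the job in at about 15.7 s; no verdict is reported.

**What I did:**
- I pulled the tray to its stop by the knob, which measured about 150 mm.
- I gripped the level near its front end and lifted it until it touched the case edge. It then pivoted in the fingers to about 9.6° with its front raised, pressing on the edge with about 5 N.
- I drew it out on the slant and lifted it straight up.

**Last checks:**
- **Level:** it is 9.2° from horizontal and still in the fingers. Its lower end is about 207 mm above the table. The wrist force of about 2.9 N is close to the level's weight alone, so I see no sign of it touching anything.
- **Other objects:** the adapter lies in the tray. The depth images put the pot, clamp and ashtray within about 2 mm of where they stood.

None of the checks failed or disagreed.

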